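# Release the dual-key weight safe

## Robot

A 6-joint arm with a two-finger parallel gripper is mounted at the origin on a cart in front of the work surface, level with it; the furniture and walls round the work are solid. World frame = base frame: x ahead of the robot, y to its left, z up, the work surface at z = 0. Lengths are in m, angles in rad, forces in N, time in s.
With the tool pointing down it reaches from about 0.3 to 0.775 m from the base axis. Payload 14.6 kg.
Tool frame: the origin (TCP) lies on the centre line of the jaws, within the pads' length; the fingertips stand 19 mm ahead of it and the grasp point (between the pads) is the TCP (ctrl.tip_reach is the distance from the TCP to the fingertips, in m); x points along the fingers, y is the direction in which the jaws open and shut, and the axes are right-handed (so a half turn about x gives the same grasp; the last joint's range is limited). The gripper opens to 94 mm and grips with 3 to 60 N. Pads are 16 mm wide; open, the fingers measure 119 mm over their backs; the gripper's body (75 mm by 177 mm) begins 78 mm behind the grasp point.
Start: joints at [1.19, 0.3, 1.521, -0, 1.321, -0.067], TCP at [0.17, 0.523, 0.224] pointing down, gripper open.
Joint ranges: [-3.03, 3.03], [-0.79, 2.21], [0.23, 2.52], [-1.04, 4.18], [0, 3.07], [-2.55, 2.55]. Speed limits (rad/s): [2.22, 2.22, 2.57, 3.14, 3.14, 3.14].

## Interface

Orientations are given as [roll, pitch, yaw] about the fixed x, y, z axes, in that order (R = Rz(yaw) Ry(pitch) Rx(roll)).
In Python, from station import ctrl, optics, models gives the robot as it stands. The module is installed in compiled form; this text tells all that it offers.
- The arm moves only by the tool arm_command, never from a script. Its argument "deltas" is a list of rows, each an object with "translation": the shift along the tool's x, y, z in units of 25 mm (1.0 is 25 mm), a list of three; "turn": the turn, a rotation vector about the tool's x, y, z in units of 5 degrees (1.0 is 5 degrees), a list of three. In form: [{"translation": [x, y, z], "turn": [rx, ry, rz]}, ...]. A call has 1 to 12 rows; each row is the pose to reach, as a shift and turn from the pose commanded when the call began, along the tool's axes at that moment; what a row does not reach only later rows make up. A row lasts 1/12 s, in which the tool goes at most 41.7 mm and 7.16 degrees, less where a joint would pass 70% of its speed; a pose out of reach is approached as far as the arm can. A call with a gripper value outside its range is refused whole. "gripper" is the finger opening in mm, from 0 to 94, set as the call begins (left out, the last holds). The fingers move at their own pace and stop on an object; "force" is the grip in N (left out, the last holds). Time passes only in rows, so rows that repeat a pose let the fingers close. It gives the time, the measured TCP pose, the force and the opening at its end, in the units of the state.
- ctrl.get_obs(): the state, without advancing time (a new reading comes with each control period).
- optics.camera(name): name is "side" or "top" or "wrist"; returns the picture (400x640x3 uint8, red, green, blue); there is no depth.
- optics.get_calibration(name): a dict with "K" (3x3 intrinsics, pixels), "origin" and "orientation" of the camera in the world. Camera axes: x right, y down, z forward; pixel columns grow to the right and rows downward; lengths in m; the calibration is good to about 2 mm. The wrist camera is an equidistant fisheye: a pixel r from the principal point sees the ray r / f radians off the axis. A picture is of the moment at which its call begins: read the wrist's pose just before it. get_calibration takes no time and is no camera call; for the wrist camera it gives the pose at the moment of the call.
- ctrl.hand_in(): hands the job in, once; it reports no verdict.
Trained networks look in the newest picture that a camera, given by its name, has taken for a name from the list of things; names that differ only in an ending like _2 or _b are one class to them, and where a whole thing is asked for, a point or a joint stands for the part that bears it (a point fixed in the world has none). Each returns a list of dicts, best first, with "score" (0 to 1); they miss things now and then, are a little off and sometimes report something else, mostly with a low value. They report only what shows in the picture. A call takes as long as a camera call.
- models.look_for(target, camera): "box" ([left, top, right, bottom] in pixels, round what is visible of it).
- models.cut_out(target, camera): "pixels" (400x640 bool, what is visible of it) and "box" ([left, top, right, bottom] in pixels, round what is visible of it).
- models.mark_of(target, camera): "at" ([column, row] in pixels: a listed point, or the origin of a listed thing).
The state is a dict: "time_s": time; "qpos": joint angles; "joint_vel": joint speeds; "tau": joint torques, N m; "ee_pos": TCP position; "eef_rot": TCP orientation; "force": force on the tool from outside, world axes, zero at the start; "moment": the same for the moment, N m; "grip_width": finger opening in m.
Only numpy, scipy, OpenCV 4.12 (cv2) and the standard library are available. Lean on these libraries where they do the work, as an engineer would, in place of code of your own. Each camera call takes 0.05 s, during which the arm holds its last target.

## Task

Open the small white weight safe with its dual-key release: press its two square keys down together, one fingertip on each, and keep both right down until the drawer has slid all the way out by itself, then let both keys come up and move clear. Do not press the round button, do not push or pull the drawer, and leave the weight inside it and the things standing around where they are; nothing is to be picked up.

Things in the scene. Friction and masses are not known exactly. Their poses are not given: they have to be found in the camera images.
- safe: Fixed white box, aluminium deck, 150 deep (its x) x 124 wide (y) x 60 mm high. Origin: centre of its underside. Its x points to its back, y left, z up; the drawer comes out at -x, roughly towards the robot. Two square keys and one round button on the deck, all black. A tall fume hood stands left of it, nearest corner about x 0.55, y 0.05 m from the robot base: draw back before swinging past it.
- key_left_top (a point): Centre of the top face of the left square key (safe frame 0, +29, 74 mm when up). Cap 24 x 24 mm, standing 14 mm above the deck, so still 5 mm proud when fully down; a bezel 2 mm high surrounds it. The keys are 58 mm apart centre to centre, 34 mm clear between them, 82 mm over their outer edges.
- key_right_top (a point): Centre of the top face of the right square key (safe frame 0, -29, 74 mm when up); same size as the left one.
- key_left (a joint): Left key travel in m: 0 up, 0.009 fully down on its hard stop. Spring return: 1.5 N starts it, about 3.5 N holds it at the stop (so about 7 N for both keys). Its catch lets go of the drawer below 0.005 of travel.
- key_right (a joint): Right key travel in m; as for the left key. Each key has its own catch on the drawer, so only both keys down at once free it.
- round_button_top (a point): Centre of the top of the round button (22 mm diameter, 7 mm above the deck, safe frame +46, 0, 67 mm). Not to be pressed.
- round_button (a joint): Round button travel in m: 0 up, 0.005 down, light spring. Must stay up.
- drawer (a joint): Drawer travel in m: 0 to 0.001 shut (the catches have 1 mm of play), 0.045 fully out. A damped spring drives it out along the safe's -x, slowly: about 2 s from shut to fully out while both keys are down. If the keys are let up before 0.041 the catches rub on it and can stall it part way. Once fully out it stays out.
- drawer_front (a point): Centre of the front face of the drawer, behind its bow handle; the front is 120 x 48 mm and its handle stands 9 mm out from it. At shut it is at safe frame -82, 0, +29 mm.
- cal_weight_50: Small calibration weight, 18 mm diameter, 29 mm high, standing loose inside the drawer (hidden until it opens). Origin at the centre of its foot, z along its axis, up while it stands. Leave it.
- sample_jar_1: Sample jar with a white lid, 52 mm diameter, 72 mm high, loose, to the left of the safe. Origin at the centre of its foot, z up. Leave it.
- cal_weight_200: Large calibration weight, 27 mm diameter, 48 mm high, loose, to the right of the safe. Origin at the centre of its foot, z up. Leave it.
- timer: Bench timer standing upright, 24 x 66 x 62 mm high, loose, to the right rear of the safe. Origin at the centre of its foot, z up. Leave it.

How it is judged:
On the way, in this order (a step that is already met when the one before it is completed fails the run):
1. both square keys are down together, pressed by the fingers (value of joint each of key_left, key_right above 0.0055 m and contact force between the fingers and key_left above 0.5 N and contact force between the fingers and key_right above 0.5 N), for 0.3 s.
2. the drawer has slid out while both keys are still held down (value of joint each of key_left, key_right above 0.0055 m and value of joint drawer above 0.04 m), for 0.05 s.
At the end, for the whole second after the job is handed in: The drawer is fully out (travel over 42 of 45 mm), both square keys are back up (within 1.5 mm), the round button is up (within 1 mm), the small weight stands at rest in the drawer, and the jar, the large weight and the timer stand within 15 mm of where they were (value of joint drawer above 0.042 m and value of joint each of key_left, key_right below 0.0015 m and value of joint round_button below 0.001 m and z of cal_weight_50 in the frame of safe below 0.02 m and angle between cal_weight_50's own z axis and vertical below 0.2 rad and linear speed of cal_weight_50 below 0.02 m/s and x of cal_weight_50 in the frame of drawer_front between 0 and 0.07 m and distance of each of sample_jar_1, cal_weight_200, timer from where it was at the start of the episode below 0.015 m); the robot touches nothing.
It fails at once if one key is pressed well down while the other is still up: they must go down together ((value of joint key_left above 0.005 m and value of joint key_right below 0.001 m) or (value of joint key_right above 0.005 m and value of joint key_left below 0.001 m)).
It fails at once if the round button is pressed (value of joint round_button above 0.002 m).
It fails at once if the robot pushes or pulls the drawer (contact force between any of the fingers, the arm and drawer above 1 N).
It fails at once if the small weight in the drawer is touched, lifted or tipped over (contact force between the fingers and cal_weight_50 above 0.3 N or z of cal_weight_50 in the frame of safe above 0.025 m or angle between cal_weight_50's own z axis and vertical above 0.5 rad).
It fails at once if the sample jar, the large weight or the timer is lifted, shifted or knocked over (distance of any of sample_jar_1, cal_weight_200, timer from where it was at the start of the episode above 0.015 m or angle between any of sample_jar_1, cal_weight_200, timer's own z axis and vertical above 0.4 rad).
It also fails if it takes over 40 s, if anything falls off the work surface, if the arm or the gripper's body presses on something with over 40 N, if the wrist force passes 120 N, or if a joint passes its speed limit or range.

## Working session

There is one attempt and no reset: what is moved stays moved. The work goes in short steps, Python scripts to look and compute and a tool call to move; the robot and the scene stay as the last step left them, time stands still between calls to the robot, and variables do not carry over. Pictures are saved under pics/ and viewed, and the job is handed in when it is done.

Besides the shell and the picture viewer there is one more tool, called as name(argument=value, ...), one argument or row to a line, values as JSON. arm_command: Moves the arm, as the interface text tells. Its arguments: {"type":"object","properties":{"deltas":{"type":"array"},"gripper":{"type":"number"},"force":{"type":"number"}},"required":["deltas"]}

```bash
mkdir -p pics
python3 - <<'E'
from station import ctrl,optics,models
import cv2,numpy as np
np.set_printoptions(precision=4,suppress=True)
o=ctrl.get_obs(); print(o)
print(ctrl.tip_reach)
for c in ["side","top","wrist"]:
    k=optics.get_calibration(c); print(c,k)
    cv2.imwrite(f"pics/{c}0.png",optics.camera(c)[:,:,::-1])
for c in ["side","top","wrist"]:
    for t in ["key_left_top","key_right_top","round_button_top","drawer_front","safe","sample_jar_1","cal_weight_200","timer"]:
        print(c,t,[(np.array(r["at"]).round(1).tolist(),round(r["score"],2)) for r in models.mark_of(t,c)[:3]])
print(ctrl.get_obs()["time_s"])
E
```

```text
{'time_s': 0.0, 'qpos': array([ 1.1904,  0.3005,  1.5216, -0.    ,  1.3207, -0.0666]), 'joint_vel': array([ 0.0002, -0.0006,  0.0002, -0.0018,  0.0005, -0.0001]), 'tau': array([ -0.0007, -53.1802, -35.2741,   0.0708,   0.0243,  -0.0001]), 'ee_pos': array([0.1697, 0.5229, 0.2239]), 'eef_rot': array([-1.63  ,  1.5696, -1.9438]), 'force': array([-0.4557, -0.305 ,  0.0032]), 'moment': array([-0.0051,  0.0434, -0.0418]), 'grip_width': 0.09383135226629756}
0.019
side {'K': array([[475.1769,   0.    , 322.2808],
       [  0.    , 475.1769, 190.3654],
       [  0.    ,   0.    ,   1.    ]]), 'origin': array([-0.0074, -0.6947,  0.5176]), 'orientation': array([-2.1207, -0.0166, -0.8705])}
top {'K': array([[424.489 ,   0.    , 313.3291],
       [  0.    , 424.489 , 202.2112],
       [  0.    ,   0.    ,   1.    ]]), 'origin': array([ 0.419 , -0.2331,  0.9347]), 'orientation': array([-2.9956,  0.0229, -1.5671])}
wrist {'K': array([[309.7069,   0.    , 318.9865],
       [  0.    , 309.7069, 195.9232],
       [  0.    ,   0.    ,   1.    ]]), 'origin': array([0.1078, 0.5426, 0.3858]), 'orientation
[... 219 characters left out ...]
fe [([310.3, 224.2], 0.64)]
side sample_jar_1 [([302.1, 186.0], 0.78)]
side cal_weight_200 [([329.6, 253.2], 0.64)]
side timer [([376.4, 250.0], 0.62)]
top key_left_top [([321.7, 207.3], 0.55), ([297.0, 195.4], 0.47)]
top key_right_top [([321.7, 205.6], 0.42)]
top round_button_top [([320.4, 183.9], 0.61)]
top drawer_front [([292.5, 243.3], 0.58)]
top safe [([308.6, 206.5], 0.57)]
top sample_jar_1 [([271.4, 165.2], 0.74)]
top cal_weight_200 [([320.8, 204.9], 0.53), ([350.5, 227.2], 0.44)]
top timer [([376.6, 204.0], 0.95)]
wrist key_left_top []
wrist key_right_top []
wrist round_button_top []
wrist drawer_front []
wrist safe []
wrist sample_jar_1 []
wrist cal_weight_200 []
wrist timer []
1.35
```

View pictures.

Run:
```python
import cv2
a=cv2.imread("pics/side0.png")[120:300,220:420]; b=cv2.imread("pics/top0.png")[130:290,220:420]
cv2.imwrite("pics/side0z.png",cv2.resize(a,None,fx=3.3,fy=3.3,interpolation=cv2.INTER_CUBIC)[:600])
cv2.imwrite("pics/top0z.png",cv2.resize(b,None,fx=3.5,fy=3.5,interpolation=cv2.INTER_CUBIC)[:600])
```

```text
(no output)
```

View pics/side0.png

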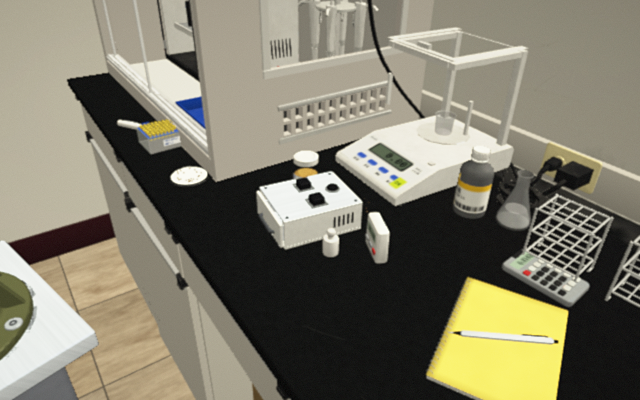

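View pics/top0.png

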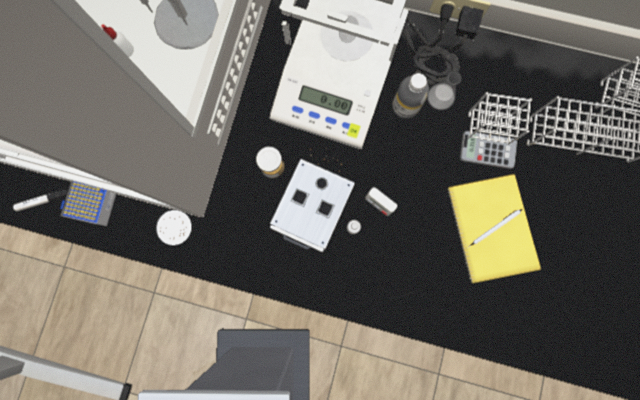

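```bash
ls pics
```

```text
side0.png
side0z.png
top0.png
top0z.png
wrist0.png
```

View pics/side0z.png

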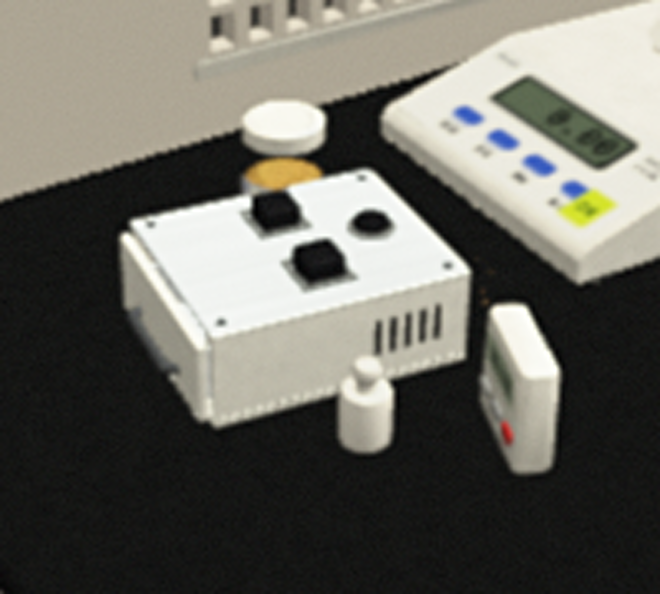

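View pics/top0z.png

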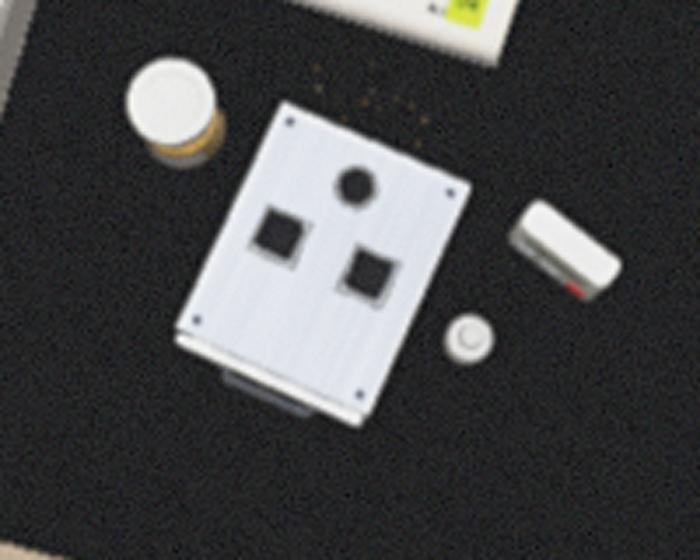

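```bash
cat > h.py <<'E'
import numpy as np
from scipy.spatial.transform import Rotation as R
from scipy.optimize import least_squares
np.set_printoptions(precision=4,suppress=True)
def proj(c,P,fish=False):
    Rm=R.from_euler('xyz',c["orientation"]).as_matrix()
    p=(np.atleast_2d(P)-c["origin"])@Rm
    K=c["K"]
    if fish:
        r=np.hypot(p[:,0],p[:,1]); th=np.arctan2(r,p[:,2]); s=th/np.maximum(r,1e-9)
        return np.c_[K[0,0]*p[:,0]*s+K[0,2],K[1,1]*p[:,1]*s+K[1,2]]
    return np.c_[K[0,0]*p[:,0]/p[:,2]+K[0,2],K[1,1]*p[:,1]/p[:,2]+K[1,2]]
def world(q,P):
    c,s=np.cos(q[2]),np.sin(q[2]); P=np.atleast_2d(P)
    return np.c_[q[0]+c*P[:,0]-s*P[:,1],q[1]+s*P[:,0]+c*P[:,1],P[:,2]]
def fit(obs,q0):
    f=lambda q:np.concatenate([(proj(c,world(q,P),fi)-uv).ravel() for c,P,uv,fi in obs])
    return least_squares(f,q0,loss='soft_l1',f_scale=1.0),f
KL,KR,RB=[0,.029,.074],[0,-.029,.074],[.046,0,.067]
BL,BR,FR,FL=[.075,.062,.06],[.075,-.062,.06],[-.075,-.062,.06],[-.075,.062,.06]
E
python3 - <<'E'
from h import *
from station import optics
ct=optics.get_calibration("top");cs=optics.get_calibration("side")
P=np.array([KL,KR,RB,BL,BR,FR,FL])
ut=np.array([[277,233],[368,275],[356,184],[285,102],[470,184],[368,410],[180,328]])/3.5+[220-.36,130-.36]
us=np.array([[274,203],[319,252],[371,220],[368,171],[470,272],[210,328],[132,220]])/3.3+[220-.35,120-.35]
for n,ob in [("both",[(ct,P,ut,0),(cs,P,us,0)]),("top",[(ct,P,ut,0)]),("side",[(cs,P,us,0)])]:
    r,f=fit(ob,[.45,-.2,-.4]); print(n,r.x,np.degrees(r.x[2])); print(f(r.x).reshape(-1,2).round(1).tolist())
    print(world(r.x,[KL,KR,RB]))
E
```

```text
both [ 0.545  -0.2098 -0.429 ] -24.582386227071005
[[0.2, 0.5], [-0.1, 0.1], [-0.2, 0.9], [-0.8, 0.7], [0.0, 1.2], [-0.7, 2.1], [-1.4, 0.4], [1.0, -1.6], [0.5, -1.2], [0.7, -1.2], [0.7, -1.1], [0.6, -0.6], [0.7, 2.2], [0.0, -0.3]]
[[ 0.5571 -0.1835  0.074 ]
 [ 0.5329 -0.2362  0.074 ]
 [ 0.5868 -0.229   0.067 ]]
top [ 0.5467 -0.2106 -0.4207] -24.10617413997205
[[0.6, -0.2], [0.4, -0.8], [0.1, 0.0], [-0.8, 0.0], [0.2, 0.1], [0.1, 1.2], [-0.8, -0.1]]
[[ 0.5585 -0.1842  0.074 ]
 [ 0.5348 -0.2371  0.074 ]
 [ 0.5887 -0.2294  0.067 ]]
side [ 0.5424 -0.2106 -0.4326] -24.786798500171543
[[0.4, -0.9], [-0.2, -0.5], [0.2, -0.5], [0.4, -0.4], [0.1, 0.2], [-0.2, 3.0], [-0.6, 0.3]]
[[ 0.5545 -0.1843  0.074 ]
 [ 0.5302 -0.237   0.074 ]
 [ 0.5841 -0.2299  0.067 ]]
```

```bash
cat >> h.py <<'E'
def delta(o,p,yaw_jaw):
    """o obs; p world TCP target; yaw_jaw: angle of tool y axis in xy"""
    R0=R.from_euler('xyz',o["eef_rot"]).as_matrix()
    t=R0.T@(np.array(p)-o["ee_pos"])/.025
    c,s=np.cos(yaw_jaw),np.sin(yaw_jaw)
    x=np.array([0,0,-1.]);y=np.array([c,s,0]);R1=np.c_[x,y,np.cross(x,y)]
    rv=np.degrees(R.from_matrix(R0.T@R1).as_rotvec())/5
    return t,rv
E
python3 - <<'E'
from h import *
from station import ctrl
o=ctrl.get_obs(); R0=R.from_euler('xyz',o["eef_rot"]).as_matrix(); print(R0,o["qpos"])
for j in (np.pi/2-.427,-np.pi/2-.427):
    for p in ([.36,.15,.224],[.42,-.2,.224]): print(delta(o,p,j))
E
```

```text
[[ 0.      0.3087  0.9512]
 [ 0.      0.9512 -0.3087]
 [-1.      0.      0.    ]] [ 1.1904  0.2999  1.521  -0.      1.3207 -0.0666]
(array([  0.0178, -11.848 ,  11.8447]), array([ 1.2974,  0.0001, -0.0003]))
(array([  0.0175, -24.4236,  18.4488]), array([ 1.2974,  0.0001, -0.0003]))
(array([  0.0178, -11.848 ,  11.8447]), array([-34.7026,   0.0004,   0.0001]))
(array([  0.0175, -24.4236,  18.4488]), array([-34.7026,   0.0004,   0.0001]))
```

arm_command(
  deltas=[
    {"translation": [0, -0.6, 0.6], "turn": [0.1, 0, 0]},
    {"translation": [0, -1.6, 1.6], "turn": [0.2, 0, 0]},
    {"translation": [0, -2.7, 2.7], "turn": [0.3, 0, 0]},
    {"translation": [0, -3.8, 3.8], "turn": [0.4, 0, 0]},
    {"translation": [0, -4.9, 4.9], "turn": [0.5, 0, 0]},
    {"translation": [0, -6.0, 6.0], "turn": [0.6, 0, 0]},
    {"translation": [0, -7.1, 7.1], "turn": [0.7, 0, 0]},
    {"translation": [0, -8.2, 8.2], "turn": [0.8, 0, 0]},
    {"translation": [0, -9.3, 9.3], "turn": [1.0, 0, 0]},
    {"translation": [0, -10.3, 10.3], "turn": [1.1, 0, 0]},
    {"translation": [0, -11.2, 11.2], "turn": [1.2, 0, 0]},
    {"translation": [0, -11.8, 11.8], "turn": [1.3, 0, 0]},
  ],
  gripper=45.5,
)

```text
time_s: 2.35
ee_pos: [0.3601, 0.1492, 0.2247]
eef_rot: [0.389, 1.57, -0.04]
force: [0.4, 1.1, -0.4]
grip_width: 0.0456
```

Run:
```python
from h import *
from station import ctrl
o=ctrl.get_obs(); print(o['time_s'],o['ee_pos'],o['qpos'],o['joint_vel'],o['grip_width'])
for p in ([.4,-.14,.215],[.47,-.18,.18]): print(delta(o,p,np.pi/2-.427))
```

```text
2.35 [0.3601 0.1492 0.2247] [ 0.2989 -0.0681  1.9311 -0.0003  1.2778 -0.8427] [-0.6166  0.0372 -0.0343  0.0044 -0.0023 -0.4976] 0.04556583879246677
(array([ 0.3901, -9.8554,  6.2635]), array([-0.0242,  0.0085, -0.0035]))
(array([  1.7924, -10.1458,   9.4743]), array([-0.0242,  0.0085, -0.0035]))
```

arm_command(
  deltas=[
    {"translation": [0, -0.8, 0.5], "turn": [0, 0, 0]},
    {"translation": [0, -1.9, 1.2], "turn": [0, 0, 0]},
    {"translation": [0.1, -3.0, 1.9], "turn": [0, 0, 0]},
    {"translation": [0.1, -4.2, 2.7], "turn": [0, 0, 0]},
    {"translation": [0.2, -5.4, 3.4], "turn": [0, 0, 0]},
    {"translation": [0.2, -6.6, 4.2], "turn": [0, 0, 0]},
    {"translation": [0.3, -7.7, 4.9], "turn": [0, 0, 0]},
    {"translation": [0.3, -8.7, 5.5], "turn": [0, 0, 0]},
    {"translation": [0.4, -9.4, 6.4], "turn": [0, 0, 0]},
    {"translation": [0.6, -9.9, 7.5], "turn": [0, 0, 0]},
    {"translation": [0.8, -10.1, 8.3], "turn": [0, 0, 0]},
    {"translation": [0.8, -10.1, 8.6], "turn": [0, 0, 0]},
  ],
)

```text
time_s: 3.35
ee_pos: [0.4512, -0.1691, 0.2034]
eef_rot: [-3.034, 1.57, 2.82]
force: [0.6, 0.0, -0.7]
grip_width: 0.0451
```

Run:
```python
from h import *
from station import ctrl,optics,models
import cv2
o=ctrl.get_obs(); print(o['time_s'],o['ee_pos'],o['joint_vel'],o['grip_width'])
k=optics.get_calibration("wrist"); im=optics.camera("wrist"); cv2.imwrite("pics/w1.png",im[:,:,::-1]); np.save("w1.npy",k,allow_pickle=True)
q=[.545,-.21,-.427]
print(k["origin"],proj(k,world(q,[KL,KR,RB,BL,BR,FR,FL]),True).round(1).tolist())
```

```text
3.35 [ 0.4512 -0.1691  0.2034] [ 0.0385  0.1467 -0.1886  0.0041  0.059   0.0271] 0.045110504436379435
[ 0.3922 -0.1426  0.3653] [[348.0, 285.7], [293.9, 285.9], [320.9, 316.9], [371.3, 331.1], [270.3, 331.4], [261.4, 215.3], [380.4, 215.1]]
```

View pics/w1.png

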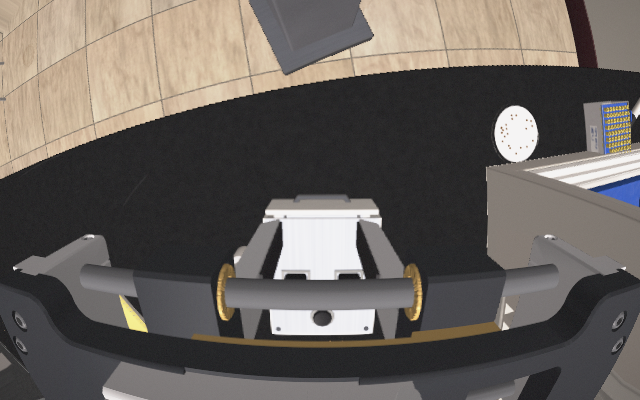

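Run:
```python
import cv2
a=cv2.imread("pics/w1.png")[190:340,230:410]
cv2.imwrite("pics/w1z.png",cv2.resize(a,None,fx=4,fy=4,interpolation=cv2.INTER_CUBIC))
```

```text
(no output)
```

View pics/w1z.png

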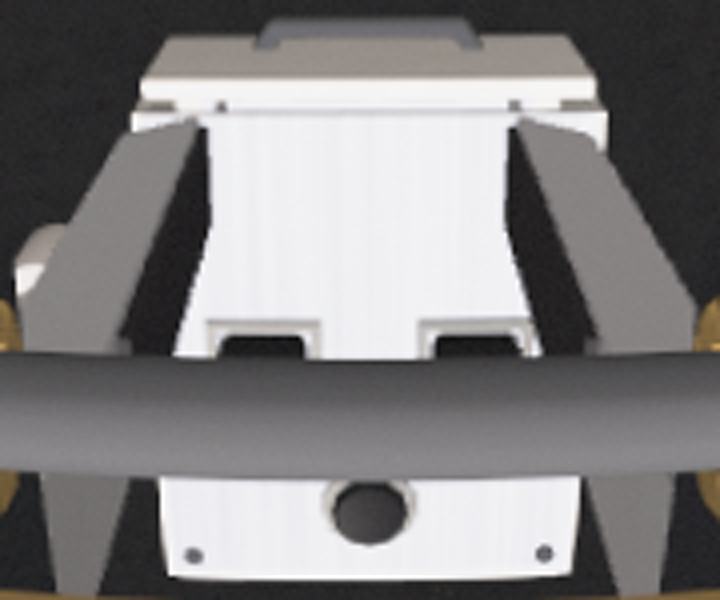

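Run:
```python
from h import *
k=np.load("w1.npy",allow_pickle=True).item()
P=np.array([KL,KR,RB,BL,BR,FR,FL,[-.0,.029,.074]])[2:7]
u=np.array([[369,510],[575,577],[168,577],[132,110],[607,110]])/4+[229.6,189.6]
P=np.vstack([P,[[.0-.012,.029,.074],[-.012,-.029,.074]]]); u=np.vstack([u,np.array([[480,338],[263,338]])/4+[229.6,189.6]])
r,f=fit([(k,P,u,True)],[.545,-.21,-.427]); print(r.x,np.degrees(r.x[2])); print(f(r.x).reshape(-1,2).round(1).tolist())
# fingertips
tcp=np.array([.4512,-.1691,.2034]); Rt=R.from_euler('xyz',[-3.034,1.57,2.82]).as_matrix()
for y in (.0226,-.0226,.035,-.035):
  for z in (-.008,.008): print(y,z,proj(k,tcp+Rt@[.019,y,z],True).round(1))
```

```text
[ 0.5469 -0.2092 -0.4241] -24.301409539240964
[[0.5, 0.7], [-0.8, -2.1], [0.2, -1.5], [0.0, -0.3], [0.2, -0.9], [0.2, 2.9], [-0.4, 3.2]]
0.0226 -0.008 [[356.4 218.7]]
0.0226 0.008 [[355.5 242.9]]
-0.0226 -0.008 [[282.8 218.7]]
-0.0226 0.008 [[283.7 242.9]]
0.035 -0.008 [[376.2 218.6]]
0.035 0.008 [[374.8 242.6]]
-0.035 -0.008 [[263.  218.6]]
-0.035 0.008 [[264.4 242.6]]
```

Run:
```python
from h import *
from station import ctrl
o=ctrl.get_obs(); print(o['time_s'],o['ee_pos'],o['eef_rot'])
for p in ([.5465,-.2096,.15],[.5465,-.2096,.11]): print(delta(o,p,np.pi/2-.425))
```

```text
3.4 [ 0.4514 -0.1684  0.2038] [3.1193 1.5697 2.6908]
(array([2.1458, 0.0816, 4.1472]), array([-0.0398, -0.013 , -0.0003]))
(array([3.7458, 0.0815, 4.149 ]), array([-0.0398, -0.013 , -0.0003]))
```

arm_command(
  deltas=[
    {"translation": [0.2, 0, 0.5], "turn": [0, 0, 0]},
    {"translation": [0.5, 0, 1.3], "turn": [0, 0, 0]},
    {"translation": [1.0, 0, 2.2], "turn": [0, 0, 0]},
    {"translation": [1.5, 0, 3.0], "turn": [0, 0, 0]},
    {"translation": [2.1, 0.1, 3.7], "turn": [0, 0, 0]},
    {"translation": [2.7, 0.1, 4.1], "turn": [0, 0, 0]},
    {"translation": [3.2, 0.1, 4.15], "turn": [0, 0, 0]},
    {"translation": [3.6, 0.1, 4.15], "turn": [0, 0, 0]},
    {"translation": [3.75, 0.1, 4.15], "turn": [0, 0, 0]},
    {"translation": [3.75, 0.1, 4.15], "turn": [0, 0, 0]},
    {"translation": [3.75, 0.1, 4.15], "turn": [0, 0, 0]},
  ],
)

```text
time_s: 4.32
ee_pos: [0.5457, -0.2079, 0.1115]
eef_rot: [0.015, 1.57, -0.412]
force: [-1.0, -0.8, 0.1]
grip_width: 0.0453
```

Run:
```python
from h import *
from station import ctrl,optics
import cv2
o=ctrl.get_obs(); print(o['time_s'],o['ee_pos'],o['eef_rot'],o['force'],o['grip_width'],o['joint_vel'])
print(delta(o,[.5465,-.2096,.11],np.pi/2-.425))
ims=[]
for c in ("side","top"):
    im=optics.camera(c)[:,:,::-1]; cv2.imwrite(f"pics/{c}2.png",im); ims.append(im)
a=cv2.resize(ims[0][130:260,240:400],None,fx=4,fy=4,interpolation=cv2.INTER_CUBIC);cv2.imwrite("pics/side2z.png",a)
kk=optics.get_calibration("wrist"); w=optics.camera("wrist")[:,:,::-1]; 
cv2.imwrite("pics/w2z.png",cv2.resize(w[190:340,230:410],None,fx=4,fy=4,interpolation=cv2.INTER_CUBIC))
```

```text
4.3167 [ 0.5457 -0.2079  0.1115] [ 0.0153  1.57   -0.4119] [-1.0112 -0.8142  0.0966] 0.04530399484507768 [-0.0018 -0.0042 -0.0125  0.      0.0027 -0.0007]
(array([ 0.062 , -0.0472,  0.0583]), array([-0.0242,  0.009 , -0.0001]))
```

View pics/side2z.png

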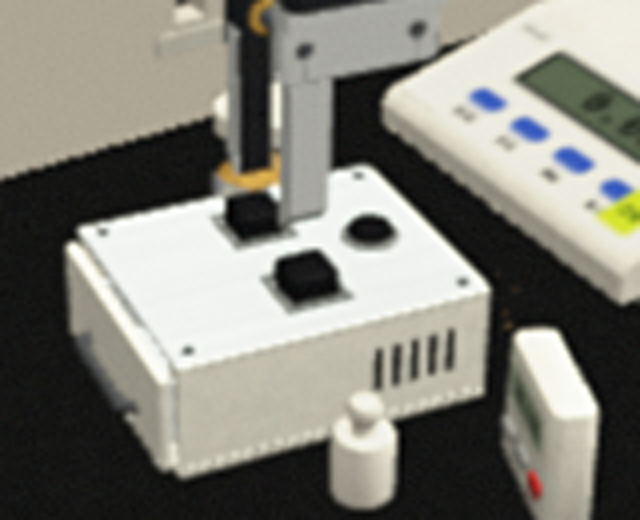

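View pics/w2z.png

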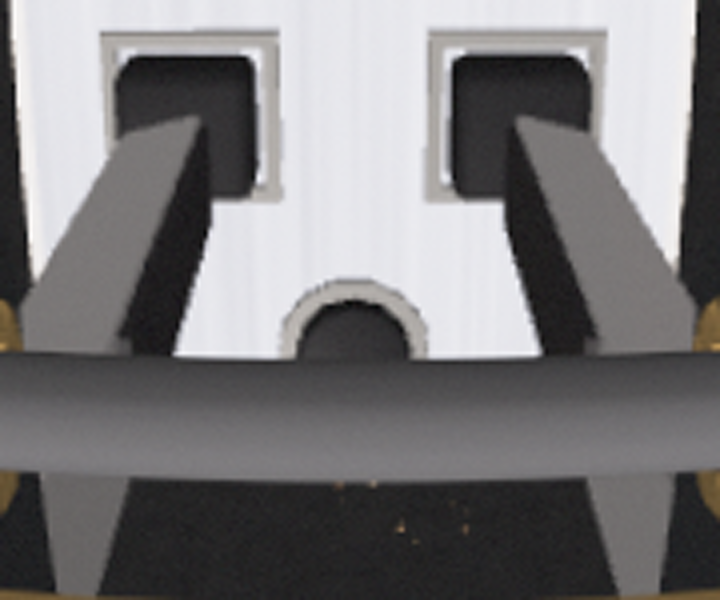

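arm_command(
  deltas=[
    {"translation": [0.1, -0.05, 0.06], "turn": [0, 0, 0]},
    {"translation": [0.3, -0.05, 0.06], "turn": [0, 0, 0]},
    {"translation": [0.5, -0.05, 0.06], "turn": [0, 0, 0]},
    {"translation": [0.65, -0.05, 0.06], "turn": [0, 0, 0]},
    {"translation": [0.75, -0.05, 0.06], "turn": [0, 0, 0]},
    {"translation": [0.85, -0.05, 0.06], "turn": [0, 0, 0]},
    {"translation": [0.95, -0.05, 0.06], "turn": [0, 0, 0]},
    {"translation": [1.05, -0.05, 0.06], "turn": [0, 0, 0]},
    {"translation": [1.1, -0.05, 0.06], "turn": [0, 0, 0]},
    {"translation": [1.12, -0.05, 0.06], "turn": [0, 0, 0]},
    {"translation": [1.12, -0.05, 0.06], "turn": [0, 0, 0]},
  ],
)

```text
time_s: 5.38
ee_pos: [0.5466, -0.2099, 0.0841]
eef_rot: [-1.099, 1.571, -1.526]
force: [-8.8, 3.5, 18.5]
grip_width: 0.0458
```

Run:
```python
from h import *
from station import ctrl,optics
import cv2
o=ctrl.get_obs(); print(o['time_s'],o['ee_pos'],o['eef_rot'],o['force'],o['moment'],o['grip_width'])
print(delta(o,[.5465,-.2096,.084],np.pi/2-.425))
im=optics.camera("side")[:,:,::-1]
cv2.imwrite("pics/side3z.png",cv2.resize(im[130:260,240:400],None,fx=4,fy=4,interpolation=cv2.INTER_CUBIC))
```

```text
5.3833 [ 0.5466 -0.2099  0.0841] [-1.0987  1.5706 -1.5258] [-8.8194  3.5212 18.4996] [ 0.7076  1.8708 -0.0038] 0.045762342598527996
(array([ 0.0054,  0.0086, -0.0086]), array([-0.0244,  0.001 ,  0.0019]))
```

View pics/side3z.png

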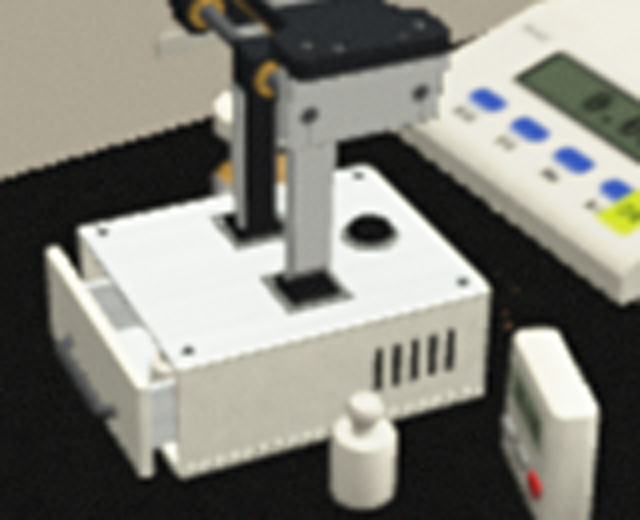

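Both keys are down at 18.5 N and the drawer is already sliding out. I'll hold this pose.

arm_command(
  deltas=[
    {"translation": [0, 0, 0], "turn": [0, 0, 0]},
    {"translation": [0, 0, 0], "turn": [0, 0, 0]},
    {"translation": [0, 0, 0], "turn": [0, 0, 0]},
    {"translation": [0, 0, 0], "turn": [0, 0, 0]},
    {"translation": [0, 0, 0], "turn": [0, 0, 0]},
    {"translation": [0, 0, 0], "turn": [0, 0, 0]},
    {"translation": [0, 0, 0], "turn": [0, 0, 0]},
    {"translation": [0, 0, 0], "turn": [0, 0, 0]},
    {"translation": [0, 0, 0], "turn": [0, 0, 0]},
    {"translation": [0, 0, 0], "turn": [0, 0, 0]},
    {"translation": [0, 0, 0], "turn": [0, 0, 0]},
    {"translation": [0, 0, 0], "turn": [0, 0, 0]},
  ],
)

```text
time_s: 6.43
ee_pos: [0.5466, -0.2099, 0.0841]
eef_rot: [-0.8, 1.571, -1.227]
force: [-9.1, 3.3, 18.3]
grip_width: 0.0455
```

arm_command(
  deltas=[
    {"translation": [0, 0, 0], "turn": [0, 0, 0]},
    {"translation": [0, 0, 0], "turn": [0, 0, 0]},
    {"translation": [0, 0, 0], "turn": [0, 0, 0]},
    {"translation": [0, 0, 0], "turn": [0, 0, 0]},
    {"translation": [0, 0, 0], "turn": [0, 0, 0]},
    {"translation": [0, 0, 0], "turn": [0, 0, 0]},
    {"translation": [0, 0, 0], "turn": [0, 0, 0]},
    {"translation": [0, 0, 0], "turn": [0, 0, 0]},
    {"translation": [0, 0, 0], "turn": [0, 0, 0]},
    {"translation": [0, 0, 0], "turn": [0, 0, 0]},
    {"translation": [0, 0, 0], "turn": [0, 0, 0]},
    {"translation": [0, 0, 0], "turn": [0, 0, 0]},
  ],
)

```text
time_s: 7.43
ee_pos: [0.5466, -0.2099, 0.0841]
eef_rot: [-0.878, 1.571, -1.305]
force: [-9.0, 3.5, 19.2]
grip_width: 0.0454
```

arm_command(
  deltas=[
    {"translation": [0, 0, 0], "turn": [0, 0, 0]},
    {"translation": [0, 0, 0], "turn": [0, 0, 0]},
    {"translation": [0, 0, 0], "turn": [0, 0, 0]},
    {"translation": [0, 0, 0], "turn": [0, 0, 0]},
    {"translation": [0, 0, 0], "turn": [0, 0, 0]},
    {"translation": [0, 0, 0], "turn": [0, 0, 0]},
    {"translation": [0, 0, 0], "turn": [0, 0, 0]},
    {"translation": [0, 0, 0], "turn": [0, 0, 0]},
    {"translation": [0, 0, 0], "turn": [0, 0, 0]},
    {"translation": [0, 0, 0], "turn": [0, 0, 0]},
    {"translation": [0, 0, 0], "turn": [0, 0, 0]},
    {"translation": [0, 0, 0], "turn": [0, 0, 0]},
  ],
)

```text
time_s: 8.43
ee_pos: [0.5466, -0.2099, 0.0841]
eef_rot: [-0.921, 1.571, -1.349]
force: [-8.9, 3.1, 18.7]
grip_width: 0.0456
```

Run:
```python
from h import *
from station import ctrl,optics,models
import cv2,time
o=ctrl.get_obs(); print(o['time_s'],o['ee_pos'],o['force'])
im=optics.camera("side")[:,:,::-1].copy()
cs=optics.get_calibration("side")
q=[.5465,-.2096,-.425]
for d,col in((.0,(0,255,0)),(.045,(0,0,255))):
    for P in ([-.082-d,.06,.053],[-.082-d,-.06,.053],[-.082-d,0,.029]):
        u=proj(cs,world(q,P))[0]; print(d,P,u.round(1))
m=models.mark_of("drawer_front","side"); print([(np.array(r["at"]).round(1),round(r["score"],2)) for r in m[:2]])
cv2.imwrite("pics/side4z.png",cv2.resize(im[130:260,240:400],None,fx=4,fy=4,interpolation=cv2.INTER_CUBIC))
t=optics.camera("top")[:,:,::-1]
cv2.imwrite("pics/top4z.png",cv2.resize(t[130:290,220:420],None,fx=3.5,fy=3.5,interpolation=cv2.INTER_CUBIC))
```

```text
8.4333 [ 0.5466 -0.2099  0.0841] [-8.8746  3.1418 18.7348]
0.0 [-0.082, 0.06, 0.053] [257.1 190.3]
0.0 [-0.082, -0.06, 0.053] [280.5 224.6]
0.0 [-0.082, 0, 0.029] [268.7 217.7]
0.045 [-0.127, 0.06, 0.053] [233.6 195.5]
0.045 [-0.127, -0.06, 0.053] [254.8 231.2]
0.045 [-0.127, 0, 0.029] [244.6 223.7]
[(array([246.4, 223.2]), 0.72)]
```

View pics/side4z.png

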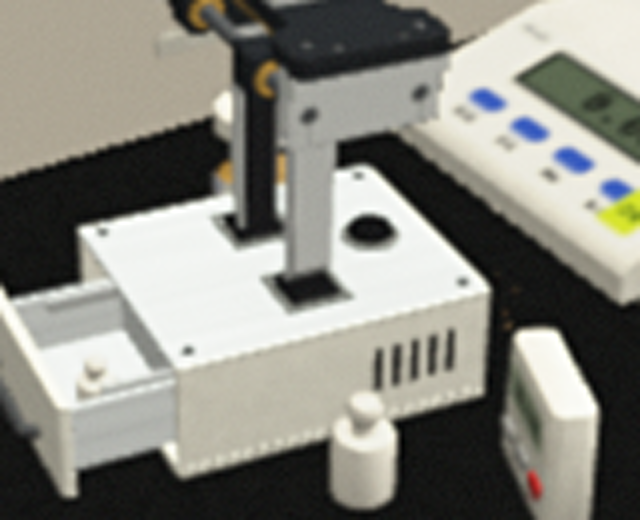

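View pics/top4z.png

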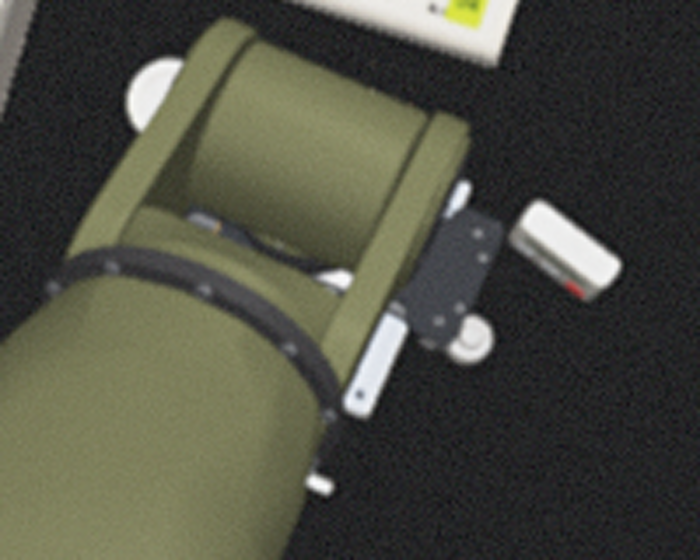

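arm_command(
  deltas=[
    {"translation": [0, 0, 0], "turn": [0, 0, 0]},
    {"translation": [0, 0, 0], "turn": [0, 0, 0]},
    {"translation": [0, 0, 0], "turn": [0, 0, 0]},
    {"translation": [0, 0, 0], "turn": [0, 0, 0]},
    {"translation": [0, 0, 0], "turn": [0, 0, 0]},
    {"translation": [0, 0, 0], "turn": [0, 0, 0]},
    {"translation": [0, 0, 0], "turn": [0, 0, 0]},
    {"translation": [0, 0, 0], "turn": [0, 0, 0]},
    {"translation": [0, 0, 0], "turn": [0, 0, 0]},
    {"translation": [0, 0, 0], "turn": [0, 0, 0]},
    {"translation": [0, 0, 0], "turn": [0, 0, 0]},
    {"translation": [0, 0, 0], "turn": [0, 0, 0]},
  ],
)

```text
time_s: 9.58
ee_pos: [0.5466, -0.2099, 0.0841]
eef_rot: [-0.846, 1.571, -1.273]
force: [-9.3, 4.5, 19.0]
grip_width: 0.0454
```

Run:
```python
from station import optics
import cv2,numpy as np
im=optics.camera("side")[:,:,::-1].copy()
z=cv2.resize(im[130:260,240:400],None,fx=4,fy=4,interpolation=cv2.INTER_CUBIC)
cv2.imwrite("pics/side5z.png",z)
p=cv2.imread("pics/side4z.png"); d=cv2.absdiff(z,p)[280:,:180]; print(d.mean(),d.max())
```

```text
1.1024845679012345 9
```

The drawer front hasn't moved between the two pictures, so it is at its stop. Next I'll lift straight up.

arm_command(
  deltas=[
    {"translation": [-0.2, 0, 0], "turn": [0, 0, 0]},
    {"translation": [-0.5, 0, 0], "turn": [0, 0, 0]},
    {"translation": [-0.9, 0, 0], "turn": [0, 0, 0]},
    {"translation": [-1.4, 0, 0], "turn": [0, 0, 0]},
    {"translation": [-2.0, 0, 0], "turn": [0, 0, 0]},
    {"translation": [-2.7, 0, 0], "turn": [0, 0, 0]},
    {"translation": [-3.4, 0, 0], "turn": [0, 0, 0]},
    {"translation": [-4.0, 0, 0], "turn": [0, 0, 0]},
    {"translation": [-4.5, 0, 0], "turn": [0, 0, 0]},
    {"translation": [-4.8, 0, 0], "turn": [0, 0, 0]},
    {"translation": [-4.8, 0, 0], "turn": [0, 0, 0]},
    {"translation": [-4.8, 0, 0], "turn": [0, 0, 0]},
  ],
)

```text
time_s: 10.63
ee_pos: [0.5466, -0.2099, 0.2027]
eef_rot: [-0.075, 1.571, -0.502]
force: [0.4, 0.5, -1.1]
grip_width: 0.0455
```

Run:
```python
from station import optics,ctrl
import cv2
o=ctrl.get_obs(); print(o['time_s'],o['ee_pos'],o['force'],o['joint_vel'])
im=optics.camera("side")[:,:,::-1].copy()
cv2.imwrite("pics/side6z.png",cv2.resize(im[130:270,230:400],None,fx=4,fy=4,interpolation=cv2.INTER_CUBIC))
```

```text
10.6333 [ 0.54661244 -0.20985643  0.20274202] [ 0.41669699  0.50486405 -1.1278251 ] [-0.00186662  0.0162691   0.0172345   0.00181789 -0.00564541 -0.00011421]
```

View pics/side6z.png

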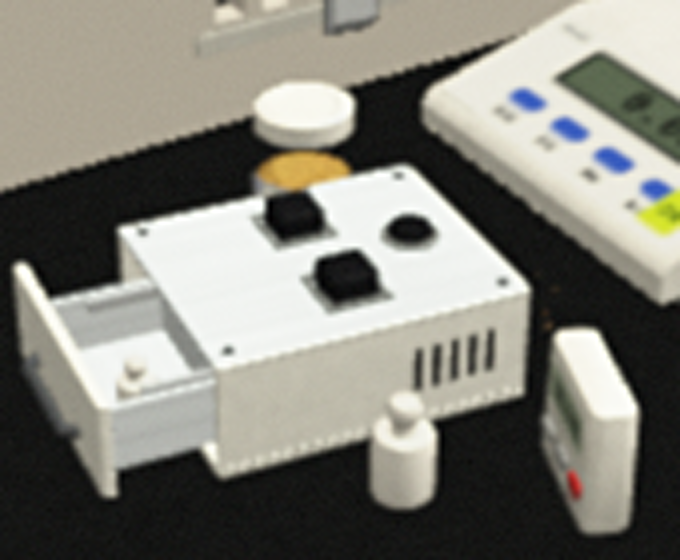

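The keys are back up at about (294,212) and (346,275) in the zoomed view. The drawer is out with the small weight standing at (133,375), and the jar, large weight and timer are in place. The gripper is clear of everything, so I'm handing in.

```bash
python3 -c "
from station import ctrl
print(ctrl.hand_in())"
```

```text
the job is handed in; nothing more can be done
None
```

The safe is open and the job is handed in. With the jaws set to 45.5 mm I pressed both square keys together with about 18.5 N. I held them for about 4 s while the drawer slid out by itself, then lifted straight up 119 mm.

**Drawer:** two side-camera pictures about 1 s apart, with the keys still held, showed no movement. The drawer front was about 2 px from where fully out should be, so I judged it fully out from the pictures; I had no direct reading of its travel.

**After the lift:** the last side picture shows both keys up and the round button unpressed. The small weight stands in the drawer, and the jar, large weight and timer stand where they were by eye. The tool force was about 1 N, so the gripper was clear, at 10.6 s on the clock.

**Disagreements:**
- The side camera placed the safe about 4 mm off in x from the top and wrist cameras. I went with the top and wrist values, and both fingers landed on the keys.
- While pressing there was also a sideways force of about 9 N. It went away after the lift.

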